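Stack the empty parts bin over the heel blocks

ROBOT

A 7-joint arm with a two-finger parallel gripper is mounted at the origin on the work surface. World frame = base frame: x ahead of the robot, y to its left, z up, the work surface at z = 0. Lengths are in mm, angles in rad, forces in N, time in s.
With the tool pointing down it reaches from about 425 to 975 mm from the base axis. Payload 16.7 kg.
Tool frame: the origin (TCP) lies on the mounting face of the last link; the fingertips stand 173 mm ahead of it and the grasp point (between the pads) lies 155 mm ahead of it; x points along the fingers, y is the direction in which the jaws open and shut, and the axes are right-handed (so a half turn about x gives the same grasp; the last joint's range is limited). The gripper opens to 85 mm and grips with 20 to 120 N. Pads are 22 mm wide; open, the fingers measure 114 mm over their backs; the gripper's body (76 mm by 85 mm) begins 54 mm behind the grasp point. The pads swing forward as they close: fully open they stand 13 mm farther back than shut.
Start: joints at [-1.417, 0.426, 0.074, 1.606, -0.034, 1.111, -0.067], TCP at [201.938, 644.057, 404.702] pointing down, gripper open.
Joint ranges: [-2.85, 2.85], [-0.5, 2.14], [-1.23, 1.37], [0.21, 2.46], [-1.02, 4.16], [0.16, 2.05], [-2.73, 2.73]. Speed limits (rad/s): [1.89, 1.89, 2.39, 2.39, 3.01, 3.01, 3.01].

INTERFACE

Orientations are given as a rotation vector (axis times angle).
In Python, from cell import ctrl, snapshot, camera_model, hand_in, recognise, masks_of gives the robot as it stands.
- The arm moves only by the shell command python3 -m creep 'ROWS' [OPENING] [FORCE]. ROWS is text: rows parted by semicolons, each of 6 numbers parted by spaces: the shift along the tool's x, y, z in cm, then the turn, a rotation vector about the tool's x, y, z in rad. A call has 1 to 20 rows; each row is the pose to reach, as a shift and turn from the pose commanded when the call began, along the tool's axes at that moment; what a row does not reach only later rows make up. A row lasts 1/8 s, in which the tool goes at most 62.5 mm and 10.7 degrees, less where a joint would pass 70% of its speed; a pose out of reach is approached as far as the arm can. A call with a gripper value outside its range is refused whole. OPENING is the finger opening in cm, from 0 to 8.54, set as the call begins (- or left out, the last holds). The fingers move at their own pace and stop on an object; FORCE is the grip in N (left out, the last holds). Time passes only in rows, so rows that repeat a pose let the fingers close. It gives the time, the measured TCP pose, the force and the opening at its end, in the units of the state.
- ctrl.get_obs(): the state, without advancing time (a new reading comes with each control period).
- snapshot(name): name is "side" or "top" or "wrist"; returns the picture (480x640x3 uint8, red, green, blue); there is no depth.
- camera_model(name): a dict with "fx", "fy", "cx", "cy" (pixels), "D" ([k1, k2, p1, p2, k3] as OpenCV has them; the pictures are not rectified), "eye" and "orientation" of the camera in the world; the wrist camera has in their place "hand_eye" (4x4, takes a point from camera to tool coordinates, whose origin is the TCP and whose axes are the tool frame's). Camera axes: x right, y up, looking along -z (the intrinsics and any distortion apply to the point x, -y, -z); pixel columns grow to the right and rows downward; lengths in mm; the calibration is good to about 2 mm. A picture is of the moment at which its call begins: read the wrist's pose just before it. camera_model takes no time and is no camera call.
- hand_in(): hands the job in, once; it reports no verdict.
Trained networks look in the newest picture that a camera, given by its name, has taken for a name from the list of things; names that differ only in an ending like _2 or _b are one class to them, and where a whole thing is asked for, a point or a joint stands for the part that bears it (a point fixed in the world has none). Each returns a list of dicts, best first, with "score" (0 to 1); they miss things now and then, are a little off and sometimes report something else, mostly with a low value. They report only what shows in the picture. A call takes as long as a camera call.
- recognise(camera, query): "extent" ([left, top, right, bottom] in pixels, round what is visible of it).
- masks_of(camera, query): "region" (480x640 bool, what is visible of it) and "extent" ([left, top, right, bottom] in pixels, round what is visible of it).
The state is a dict: "clock": time; "joint_positions": joint angles; "qd": joint speeds; "tau": joint torques, N m; "eef_pos": TCP position; "tcp_rot": TCP orientation; "force": force on the tool from outside, world axes, zero at the start; "moment": the same for the moment, N m; "opening": finger opening in mm.
Only numpy, scipy, OpenCV 4.12 (cv2) and the standard library are available. Lean on these libraries where they do the work, as an engineer would, in place of code of your own. Each camera call takes 0.05 s, during which the arm holds its last target. There are 200 camera calls.

TASK

At the sandal bench, pick up the empty stack-nest bin that matches the bin holding cork heel blocks, turn it half a turn so that its low front points the opposite way to the full bin's low front, and set it (do not drop it) squared up on top of the full bin, so that it stands level on the ledges instead of nesting down onto the blocks. Leave the full bin where it is, let go, and do not disturb the small bin.

Things in the scene. Friction and masses are not known exactly. Their poses are not given: they have to be found in the camera images.
- full_bin: Grey bin with four cork blocks (under 50 mm high), loose, 1.8 kg. 210 (x) x 182 (y) mm, walls 4, rim 84 high; low front wall, at -x, 60. Origin: centre of underside, z up. Tub below 36 mm is 152 x 110. Four ledges inside the long walls, 28 long, 20 deep, tops flush with the rim, at x = 66 and -32, y = +-77 mm. Mid post 30 mm square, top at 74. The empty bin stacks centred, its origin 76 mm above this one.
- empty_bin: Empty bin of the same mould, axes and size, 0.28-0.46 kg, fronts at first roughly the same way. Grip its 30 mm square mid post, sides along x and y, between 44 and 74 mm above the underside, from either pair of sides; 60 mm free around the axis there. Four feet, undersides at 8 mm, at x = -66 and 32 mm: half a turn round they meet the ledges (12 mm play); else it sinks 27 mm.
- empty_bin_front (a point): Middle of the top edge of the empty bin's low front wall: 105 mm from the bin's centre along its -x, 60 mm above its underside. Tells which end is the front.
- small_bin: Bystander: a smaller plain grey bin, 140 x 110 x 60 mm, with a 24 mm square post, no ledges and no low front. Origin: centre of the underside. Leave it alone.

How it is judged:
By the outcome, as a careful person would: the job done as asked, in the order asked, and still so for the second after the job is handed in, with the robot touching nothing.
It also fails if it takes over 38 s, if anything falls off the work surface, if the arm or the gripper's body presses on something with over 40 N, if the wrist force passes 120 N, or if a joint passes its speed limit or range.

## Working session

There is one attempt and no reset: what is moved stays moved. The work goes in short steps, Python scripts to look and compute and a shell command to move; the robot and the scene stay as the last step left them, time stands still between calls to the robot, and variables do not carry over. Pictures are saved under pics/ and viewed, about 8 in all and at most 12, crops included, and the job is handed in when it is done.

```bash
ls; mkdir -p pics
python3 - <<'E'
from cell import *
import cv2,numpy as np
o=ctrl.get_obs(); print({k:np.round(v,3) for k,v in o.items()})
for c in ["top","side"]:
    im=snapshot(c); cv2.imwrite(f"pics/{c}0.png",im[...,::-1])
    m=camera_model(c); print(m)
    for q in ["full_bin","empty_bin","empty_bin_front","small_bin"]:
        print(c,q,[(round(r["score"],2),np.round(r["extent"])) for r in recognise(c,q)])
print(camera_model("wrist"))
E
```

```text
pics
{'clock': np.float64(0.0), 'joint_positions': array([-1.416,  0.427,  0.074,  1.607, -0.034,  1.111, -0.067]), 'qd': array([-0.   ,  0.   , -0.001, -0.001,  0.   , -0.   ,  0.   ]), 'tau': array([ 1.0000e-03, -9.4982e+01,  3.7610e+00, -4.6352e+01,  1.9000e-02,
        1.0000e-02,  0.0000e+00]), 'eef_pos': array([201.877, 643.916, 403.996]), 'tcp_rot': array([ 0.237,  1.558, -0.239]), 'force': array([ 0.058,  0.609, -0.459]), 'moment': array([0.001, 0.003, 0.005]), 'opening': np.float64(85.178)}
{'fx': 556.5544064625901, 'fy': 556.5544064625901, 'cx': 305.4140257492089, 'cy': 239.86418674660666, 'D': array([0.0402395, 0.       , 0.       , 0.       , 0.       ]), 'eye': array([463.39879655, -10.6094712 , 996.4940649 ]), 'orientation': array([ 0.10621545, -0.07766748, -1.55457414])}
top full_bin [(0.92, array([124., 213., 254., 352.]))]
top empty_bin [(0.92, array([372., 232., 518., 382.]))]
top empty_bin_front [(0.69, array([374., 230., 518., 383.]))]
top small_bin [(0.92, array([269.,  86., 338., 178.]))]
{'fx': 620.5685295612392, 'fy': 620.5685295612392, 'cx': 312.0915554029058
[... 297 characters left out ...]
_bin [(0.6, array([243., 278., 422., 437.]))]
side empty_bin_front [(0.78, array([242., 280., 423., 438.]))]
side small_bin [(0.68, array([340., 177., 429., 254.]))]
{'fx': 397.2243851288922, 'fy': 397.2243851288922, 'cx': 321.4086769788133, 'cy': 237.94927452347915, 'D': array([-0.00760328,  0.        ,  0.        ,  0.        ,  0.        ]), 'hand_eye': array([[-5.63193401e-05,  3.09182716e-01, -9.51002653e-01,
         3.13160310e+01],
       [ 9.99999064e-01,  1.31749420e-03,  3.69112690e-04,
         8.10566450e-01],
       [ 1.36706374e-03, -9.51001742e-01, -3.09182501e-01,
        -7.96594840e+01],
       [ 0.00000000e+00,  0.00000000e+00,  0.00000000e+00,
         1.00000000e+00]])}
```

View pics/top0.png

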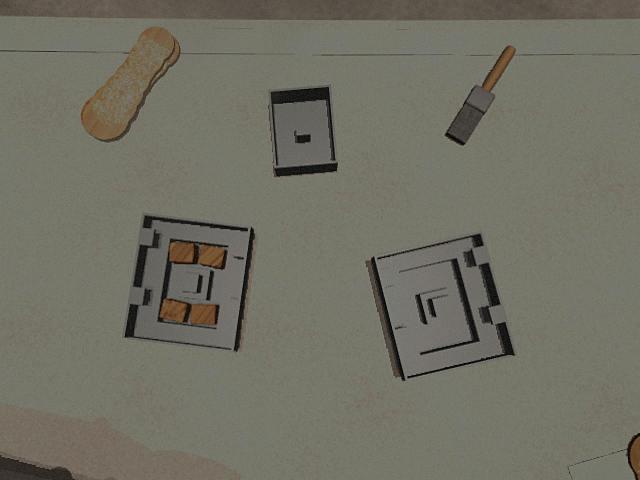

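View pics/side0.png

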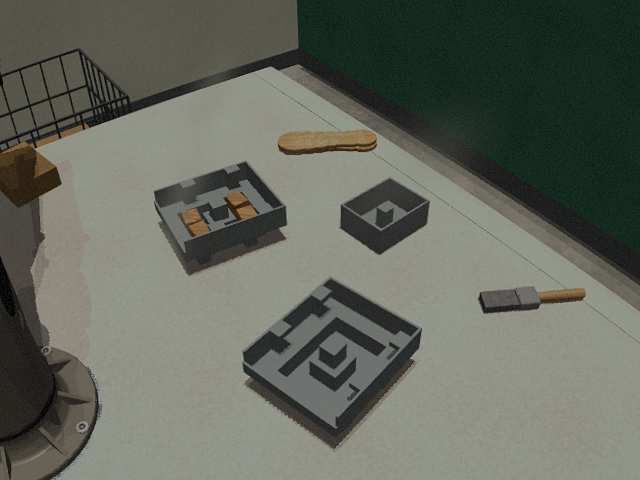

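Top view: full bin at about (190,283) with four corks, empty bin at about (443,306), small bin at (303,131). The ledge spacing (+66 far, -32 near) puts both low fronts at the bottom of the image, toward the robot. The side view agrees. Next I fit poses to the masks in both cameras.

```bash
cat > h.py <<'E'
from cell import *
import cv2,numpy as np
from scipy.spatial.transform import Rotation as R
from scipy.optimize import minimize
def proj(c,P,pose=None):
    m=camera_model(c)
    if c=="wrist":
        p,r=pose; H=m["hand_eye"]; T=np.eye(4);T[:3,:3]=R.from_rotvec(r).as_matrix();T[:3,3]=p;T=T@H
        Rc,e=T[:3,:3],T[:3,3]
    else: Rc,e=R.from_rotvec(m["orientation"]).as_matrix(),m["eye"]
    q=(np.atleast_2d(P)-e)@Rc*[1,-1,-1]
    K=np.array([[m["fx"],0,m["cx"]],[0,m["fy"],m["cy"]],[0,0,1]])
    return cv2.projectPoints(q.reshape(-1,1,3),np.zeros(3),np.zeros(3),K,m["D"])[0][:,0]
def box(a,b,y,z0,z1a,z1b): return np.array([[x,s*y,z] for x,zz in((a,(z0,z1a)),(b,(z0,z1b))) for s in(-1,1) for z in zz],float)
BIG=[box(-105,105,91,36,60,84),box(-101,105,91,36,84,84),box(-76,76,55,0,36,36)]
SMALL=[box(-70,70,55,0,60,60)]
def place(P,v,z=0): 
    c,s=np.cos(v[2]),np.sin(v[2]); return P@np.array([[c,s,0],[-s,c,0],[0,0,1]])+[v[0],v[1],z]
def sil(c,parts,v,z=0,pose=None):
    im=np.zeros((480,640),np.uint8)
    for b in parts: cv2.fillConvexPoly(im,cv2.convexHull(np.round(proj(c,place(b,v,z),pose)*16).astype(np.int32)),255,cv2.LINE_AA,4)
    return im/255.
def fit(M,parts,v0,z=0):
    f=lambda u:sum(1-np.minimum(a:=sil(c,parts,[u[0],u[1],u[2]/100],z),m).sum()/np.maximum(a,m).sum() for c,m in M.items())
    u=np.array([v0[0],v0[1],v0[2]*100])
    r=minimize(f,u,method="Nelder-Mead",options=dict(initial_simplex=[u,u+[15,0,0],u+[0,15,0],u+[0,0,10]],maxiter=250,xatol=.05))
    return np.array([r.x[0],r.x[1],r.x[2]/100]),r.fun
E
python3 - <<'E'
from h import *
M={q:{} for q in("full_bin","empty_bin","small_bin")}
I={}
for c in("top","side"):
    I[c]=snapshot(c)
    for q in M:
        r=masks_of(c,q)
        if r: M[q][c]=r[0]["region"].astype(float); print(c,q,r[0]["score"],r[0]["extent"])
np.savez("m.npz",**{q+c:m for q in M for c,m in M[q].items()})
g=dict(full_bin=(410,190,0),empty_bin=(380,-240,.2),small_bin=(650,0,0))
for q in M:
    for flip in (0,np.pi):
        for cs in (["top","side"],["top"],["side"]):
            if flip and len(cs)<2: continue
            v,e=fit({c:M[q][c] for c in cs if c in M[q]},SMALL if q[0]=="s" else BIG,np.add(g[q],[0,0,flip])); print(q,cs,np.round(v,3),round(e,3))
            if len(cs)==2 and not flip:
                print(" small grp"); 
                for c in I:
                    for b in ([box(-105,105,91,36,60,84),box(-15,15,15,44,74,74)] if q[0]!="s" else SMALL):
                        for p in proj(c,place(b,v)): cv2.circle(I[c],tuple(int(x) for x in np.round(p)),2,(255,0,0),-1)
cv2.imwrite("pics/fit.png",cv2.resize(np.vstack([I["top"][200:400,100:540],I["side"][150:450,100:540]])[...,::-1],None,fx=1.15,fy=1.15))
E
```

```text
top full_bin 0.86 [121.8, 215.0, 253.1, 354.7]
top empty_bin 0.95 [374.2, 230.2, 516.9, 380.7]
top small_bin 0.87 [268.9, 85.4, 339.0, 179.1]
side full_bin 0.8 [149.4, 162.2, 286.3, 265.4]
side empty_bin 0.83 [241.8, 276.9, 420.7, 437.4]
side small_bin 0.93 [341.1, 176.6, 429.2, 252.1]
full_bin ['top', 'side'] [ 4.98900e+02  2.00077e+02 -1.14000e-01] 0.057
 small grp
full_bin ['top'] [ 4.99186e+02  2.00662e+02 -1.10000e-01] 0.015
full_bin ['side'] [ 4.98728e+02  1.98928e+02 -1.18000e-01] 0.038
full_bin ['top', 'side'] [501.701 199.824   3.032] 0.056
empty_bin ['top', 'side'] [ 4.67129e+02 -2.19373e+02  2.45000e-01] 0.061
 small grpTraceback (most recent call last):
  File "<stdin>", line 15, in <module>
  File "h.py", line 26, in fit
    r=minimize(f,u,method="Nelder-Mead",options=dict(initial_simplex=[u,u+[15,0,0],u+[0,15,0],u+[0,0,10]],maxiter=250,xatol=.05))
    res = _minimize_neldermead(fun, x0, args, callback, bounds=bounds,
                               **options)
    fxr = func(xr)
    fx = function(np.copy(x), *(wrapper_args + args))
  File "h.py", line 24, in <lambda>
    f=lambda u:sum(1-np.minimum(a:=sil(c,parts,[u[0],u[1],u[2]/100],z),m).sum()/np.maximum(a,m).sum() for c,m in M.items())
               ~~~^^^^^^^^^^^^^^^^^^^^^^^^^^^^^^^^^^^^^^^^^^^^^^^^^^^^^^^^^^^^^^^^^^^^^^^^^^^^^^^^^^^^^^^^^^^^^^^^^^^^^^^^^
  File "h.py", line 24, in <genexpr>
    f=lambda u:sum(1-np.minimum(a:=sil(c,parts,[u[0],u[1],u[2]/100],z),m).sum()/np.maximum(a,m).sum() for c,m in M.items())
                                   ~~~^^^^^^^^^^^^^^^^^^^^^^^^^^^^^^^^
  File "h.py", line 21, in sil
    for b in parts: cv2.fillConvexPoly(im,cv2.convexHull(np.round(proj(c,place(b,v,z),pose)*16).astype(np.int32)),255,cv2.LINE_AA,4)
                                                                  ~~~~^^^^^^^^^^^^^^^^^^^^^
  File "h.py", line 6, in proj
    m=camera_model(c)
ValueError: time passes only in moves, steps and waits
```

```bash
sed -i 's/^def proj/import functools\ncm=functools.cache(camera_model)\ndef proj/; s/m=camera_model(c)/m=cm(c)/' h.py
python3 - <<'E'
from h import *
Z=np.load("m.npz"); print(ctrl.get_obs()["clock"])
I={c:cv2.imread(f"pics/{c}0.png") for c in("top","side")}
g=dict(full_bin=(499,200,-.114),empty_bin=(467,-219,.245),small_bin=(690,10,.1))
for q in g:
    for cs in (["top","side"],["top"],["side"]):
        v,e=fit({c:Z[q+c] for c in cs},SMALL if q[0]=="s" else BIG,g[q]); print(q,cs,np.round(v,3),round(e,3))
        if len(cs)==2:
            pts=[box(-70,70,55,60,60,60)] if q[0]=="s" else [box(-105,105,91,60,60,84)[[0,2,5,7]],box(-15,15,15,74,74,74)]+[box(a-14,a+14,10,84,84,84)+[0,s*77,0] for a in(66,-32) for s in(-1,1)]
            for c in I:
                for b in pts:
                    for p in proj(c,place(b,v)): cv2.circle(I[c],tuple(int(x) for x in np.round(p)),1,(0,0,255),-1)
a=cv2.resize(I["top"][200:390,110:530],None,fx=1.4,fy=1.4);b=cv2.resize(I["side"][150:450,140:440],None,fx=1.1,fy=1.1);
b=np.pad(b,((0,0),(0,a.shape[1]-b.shape[1]),(0,0)))
cv2.imwrite("pics/fit.png",np.vstack([a,b]))
E
```

```text
0.9
full_bin ['top', 'side'] [ 4.99051e+02  2.00108e+02 -1.11000e-01] 0.057
full_bin ['top'] [ 4.99094e+02  2.00705e+02 -1.11000e-01] 0.015
full_bin ['side'] [ 4.99086e+02  1.98870e+02 -1.17000e-01] 0.038
empty_bin ['top', 'side'] [ 4.67178e+02 -2.19123e+02  2.47000e-01] 0.062
empty_bin ['top'] [ 4.67636e+02 -2.19166e+02  2.39000e-01] 0.035
empty_bin ['side'] [ 4.67158e+02 -2.19003e+02  2.50000e-01] 0.026
small_bin ['top', 'side'] [7.72706e+02 1.52690e+01 1.00000e-01] 0.092
small_bin ['top'] [7.73133e+02 1.57680e+01 1.04000e-01] 0.047
small_bin ['side'] [7.72411e+02 1.47090e+01 1.14000e-01] 0.043
```

View pics/fit.png

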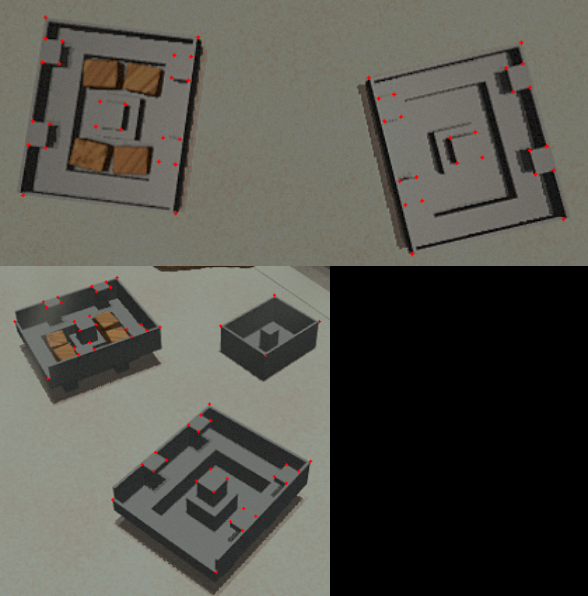

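The overlay lands on the rims, ledges, posts and low fronts of both bins: full bin (499,200) yaw -0.11, empty bin (467,-219) yaw 0.245. Next I compute the moves.

```bash
cat >> h.py <<'E'
def Rt(a): c,s=np.cos(a),np.sin(a); return np.array([[0,c,s],[0,s,-c],[-1,0,0.]])
def rows(*T):
    o=ctrl.get_obs(); R0=R.from_rotvec(o["tcp_rot"]); p0=o["eef_pos"]; y=R0.as_matrix()[:,1]
    print("t",round(o["clock"],2),"p",np.round(p0,1),"a",round(np.arctan2(y[1],y[0]),4),"xax",np.round(R0.as_matrix()[:,0],3),"q",np.round(o["joint_positions"],2),"F",np.round(o["force"],1),"op",round(o["opening"],1))
    for *p,a in T:
        print(p,a,"->",*np.round(R0.inv().apply(np.array(p)-p0)/10,2),*np.round((R0.inv()*R.from_matrix(Rt(a))).as_rotvec(),3))
E
python3 -c "
from h import *
a=-1.272
rows((380,480,404,a),(540,200,404,a),(467,-219,330,a),(467,-219,330,.245),(467,-219,330,.245-np.pi/2))"
```

```text
t 0.9 p [202.  644.1 404.7] a 1.2669 xax [-0.  0. -1.] q [-1.42  0.43  0.07  1.61 -0.03  1.11 -0.07] F [-0.3 -0.1 -0. ] op 85.0
[380, 480, 404] -1.272 -> 0.07 -10.32 21.9 2.539 -0.0 0.0
[540, 200, 404] -1.272 -> 0.07 -32.25 45.54 2.539 -0.0 0.0
[467, -219, 330] -1.272 -> 7.47 -74.42 51.12 2.539 -0.0 0.0
[467, -219, 330] 0.245 -> 7.47 -74.42 51.12 1.022 -0.0 0.0
[467, -219, 330] -1.3257963267948965 -> 7.47 -74.42 51.12 2.593 -0.0 0.0
```

```bash
python3 -m creep '0 -10.3 21.9 0.8 0 0;0 -10.3 21.9 0.8 0 0;0 -10.3 21.9 0.8 0 0;0 -10.3 21.9 0.8 0 0;0 -32.2 45.5 1.7 0 0;0 -32.2 45.5 1.7 0 0;0 -32.2 45.5 1.7 0 0;0 -32.2 45.5 1.7 0 0;0 -32.2 45.5 1.7 0 0;0 -32.2 45.5 1.7 0 0;7.5 -74.4 51.1 2.593 0 0;7.5 -74.4 51.1 2.593 0 0;7.5 -74.4 51.1 2.593 0 0;7.5 -74.4 51.1 2.593 0 0;7.5 -74.4 51.1 2.593 0 0;7.5 -74.4 51.1 2.593 0 0;7.5 -74.4 51.1 2.593 0 0;7.5 -74.4 51.1 2.593 0 0;7.5 -74.4 51.1 2.593 0 0;7.5 -74.4 51.1 2.593 0 0' 8.5
python3 - <<'E'
from h import *
rows((467,-219,219,.245-np.pi/2))
o=ctrl.get_obs(); im=snapshot("wrist"); r=masks_of("wrist","empty_bin"); print([(x["score"],x["extent"]) for x in r])
v=(467.2,-219.1,.245)
for b in (box(-15,15,15,74,74,74),box(-105,105,91,60,60,84)[[0,2,5,7]]):
    for p in proj("wrist",place(b,v),(o["eef_pos"],o["tcp_rot"])): cv2.circle(im,tuple(int(x) for x in np.clip(np.round(p),-99,999)),2,(255,0,0),-1)
cv2.imwrite("pics/w1.png",im[...,::-1])
E
```

```text
clock: 3.4
eef_pos: [467.6, -217.3, 329.8]
tcp_rot: [2.09, 0.261, -2.09]
force: [0.3, 0.1, 0.5]
opening: 85.1
t 3.4 p [ 467.6 -217.3  329.8] a -1.3232 xax [ 0.     0.001 -1.   ] q [-0.39  0.35  0.86  2.07 -0.35  0.87 -0.66] F [0.3 0.1 0.5] op 85.1
[467, -219, 219] -1.3257963267948965 -> 11.08 0.16 0.1 0.003 -0.0 0.0
[(0.56, [142.1, 55.4, 507.4, 384.5])]
```

View pics/w1.png

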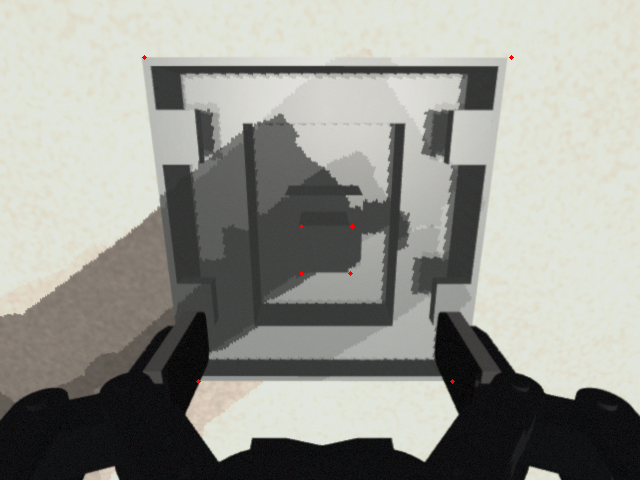

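Wrist view: the bin is upright with the ledges nearer the far edge, and the post top is at about (301-351, 226-273), matching the prediction within 2 mm. Descend and grip.

```bash
python3 -m creep '3 0.15 0.1 0.003 0 0;7 0.15 0.1 0.003 0 0;9.5 0.15 0.1 0.003 0 0;10.6 0.15 0.1 0.003 0 0;11 0.15 0.1 0.003 0 0;11 0.15 0.1 0.003 0 0;11 0.15 0.1 0.003 0 0'
python3 -m creep '0 0 0 0 0 0;0 0 0 0 0 0;0 0 0 0 0 0;0 0 0 0 0 0;0 0 0 0 0 0;0 0 0 0 0 0;0 0 0 0 0 0;0 0 0 0 0 0' 2 50
```

```text
clock: 4.38
eef_pos: [466.6, -220.5, 220.5]
tcp_rot: [2.094, 0.254, -2.092]
force: [-0.4, 0.2, -0.9]
opening: 85.3
clock: 5.38
eef_pos: [466.3, -220.4, 219.9]
tcp_rot: [2.093, 0.255, -2.093]
force: [-2.0, 1.7, 8.2]
opening: 29.2
```

```bash
python3 -m creep '-0.5 0 0 0 0 0;-2 0 0 0 0 0;-5 0 0 0 0 0;-9 0 0 0 0 0;-13 0 0 0 0 0;-15.5 0 0 0 0 0;-16.5 0 0 0 0 0;-16.5 0 0 0 0 0;-16.5 0 0 0 0 0'
python3 - <<'E'
from h import *
a=-1.3258+np.pi*0
pl=a-.2456-.111+np.pi+0   # bin yaw = a+pi/2 => want -0.111+pi
pl=-.111+np.pi/2
rows((540,-60,386,-.4),(540,100,386,.6),(499,200,386,pl))
o=ctrl.get_obs(); im=snapshot("wrist")
v=(o["eef_pos"][0],o["eef_pos"][1],.245); z=o["eef_pos"][2]-220
for b in (box(-15,15,15,74,74,74),box(-105,105,91,60,60,84)[[0,2,5,7]]):
    for p in proj("wrist",place(b,v,z),(o["eef_pos"],o["tcp_rot"])): cv2.circle(im,tuple(int(x) for x in np.clip(np.round(p),-99,999)),2,(255,0,0),-1)
I=snapshot("side")
for b in BIG:
    for p in proj("side",place(b,v,z)): cv2.circle(I,tuple(int(x) for x in np.round(p)),2,(255,0,0),-1)
cv2.imwrite("pics/w2.png",cv2.resize(np.hstack([im,I])[...,::-1],(800,300),interpolation=cv2.INTER_AREA))
E
```

```text
clock: 6.5
eef_pos: [466.1, -220.2, 383.9]
tcp_rot: [2.092, 0.255, -2.095]
force: [-0.7, 0.0, -3.2]
opening: 28.9
t 6.5 p [ 466.1 -220.2  383.9] a -1.329 xax [-0.001  0.    -1.   ] q [-0.47  0.27  0.93  2.02 -0.26  0.98 -0.73] F [-0.7  0.  -3.2] op 28.9
[540, -60, 386] -0.4 -> -0.22 -13.79 -11.02 -0.929 0.001 0.001
[540, 100, 386] 0.6 -> -0.22 -29.32 -14.85 -1.929 0.0 0.002
[499, 200, 386] 1.4597963267948966 -> -0.21 -40.01 -13.26 -2.789 -0.0 0.002
```

View pics/w2.png

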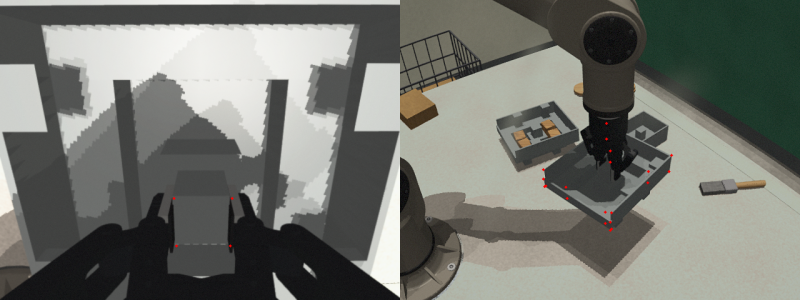

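Bin is held level and centred on the post (side view agrees with the prediction). Carry it over with the half turn.

```bash
python3 -m creep '-0.2 -2 -2 -0.1 0 0;-0.2 -6 -5 -0.27 0 0;-0.2 -9 -8 -0.45 0 0;-0.2 -11.5 -9.8 -0.62 0 0;-0.2 -13.8 -11 -0.8 0 0;-0.2 -17 -12 -0.97 0 0;-0.2 -20 -12.8 -1.14 0 0;-0.2 -23 -13.5 -1.31 0 0;-0.2 -26 -14.2 -1.48 0 0;-0.2 -29 -14.8 -1.65 0 0;-0.2 -31 -14.6 -1.82 0 0;-0.2 -33 -14.4 -1.99 0 0;-0.2 -35 -14.1 -2.16 0 0;-0.2 -37 -13.8 -2.33 0 0;-0.2 -38.5 -13.5 -2.5 0 0;-0.2 -39.5 -13.3 -2.65 0 0;-0.2 -40 -13.3 -2.75 0 0;-0.2 -40 -13.3 -2.789 0 0;-0.2 -40 -13.3 -2.789 0 0;-0.2 -40 -13.3 -2.789 0 0'
python3 - <<'E'
from h import *
rows((499.1,200.1,310,-.111+np.pi/2))
pl=-.111+np.pi
o=ctrl.get_obs(); z=o["eef_pos"][2]-220
out=[]
for c in("top","side"):
    im=snapshot(c); r=masks_of(c,"empty_bin"); print(c,[(x["score"],x["extent"]) for x in r])
    y=R.from_rotvec(o["tcp_rot"]).as_matrix()[:,1]; v=(o["eef_pos"][0],o["eef_pos"][1],np.arctan2(y[1],y[0])+np.pi/2)
    for b in BIG:
        for p in proj(c,place(b,v,z)): cv2.circle(im,tuple(int(x) for x in np.round(p)),2,(255,0,0),-1)
    for p in proj(c,place(BIG[1],(499.1,200.1,-.111))): cv2.circle(im,tuple(int(x) for x in np.round(p)),2,(0,255,0),-1)
    out.append(im[120:420,60:410])
cv2.imwrite("pics/h3.png",np.hstack(out)[...,::-1])
E
```

```text
clock: 9.1
eef_pos: [499.8, 199.6, 386.6]
tcp_rot: [0.088, 1.569, -0.088]
force: [-0.6, -0.2, -3.8]
opening: 29.5
t 9.1 p [499.8 199.6 386.6] a 1.4583 xax [-0. -0. -1.] q [-0.7   0.22  0.23  1.94 -0.06  0.98  1.02] F [-0.6 -0.2 -3.8] op 29.5
[499.1, 200.1, 310] 1.4597963267948966 -> 7.66 0.04 -0.07 -0.001 -0.0 0.0
top [(0.61, [118.1, 194.6, 241.8, 365.7])]
side [(0.69, [136.5, 90.4, 284.1, 189.4])]
```

View pics/h3.png

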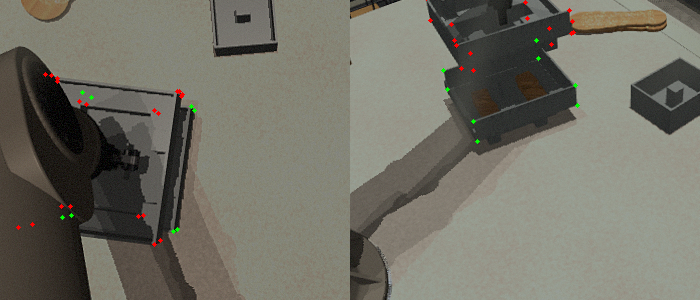

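Both held-bin (red) and full-bin (green) predictions lie on the pictured corners. Lower gently.

```bash
python3 -m creep '1 0 0 0 0 0;2.5 0 -0.05 0 0 0;4 0 -0.05 0 0 0;5.5 0 -0.05 0 0 0;6.6 0 -0.05 0 0 0;7.3 0 -0.05 0 0 0;7.8 0 -0.05 0 0 0;8 0 -0.05 0 0 0;8.1 0 -0.05 0 0 0;8.1 0 -0.05 0 0 0;8.1 0 -0.05 0 0 0;8.1 0 -0.05 0 0 0'
python3 -m creep '0.15 0 0 0 0 0;0.3 0 0 0 0 0;0.45 0 0 0 0 0;0.6 0 0 0 0 0;0.6 0 0 0 0 0'
```

```text
clock: 10.8
eef_pos: [499.2, 199.8, 305.8]
tcp_rot: [0.087, 1.569, -0.087]
force: [0.6, -0.2, -2.9]
opening: 29.6
clock: 11.42
eef_pos: [499.2, 199.8, 299.6]
tcp_rot: [0.087, 1.569, -0.087]
force: [-0.3, 0.1, -3.1]
opening: 29.2
```

```bash
python3 -m creep '0.1 0 0 0 0 0;0.2 0 0 0 0 0;0.2 0 0 0 0 0;0.2 0 0 0 0 0'
python3 -m creep '0.1 0 0 0 0 0;0.15 0 0 0 0 0;0.15 0 0 0 0 0;0.15 0 0 0 0 0'
```

```text
clock: 11.92
eef_pos: [499.2, 199.8, 297.7]
tcp_rot: [0.087, 1.569, -0.087]
force: [-0.3, 0.2, -2.9]
opening: 29.7
clock: 12.42
eef_pos: [499.2, 199.8, 296.2]
tcp_rot: [0.087, 1.569, -0.087]
force: [-0.9, -0.3, -3.4]
opening: 29.2
```

```bash
python3 -m creep '0.1 0 0 0 0 0;0.1 0 0 0 0 0;0.1 0 0 0 0 0'
python3 -m creep '0.1 0 0 0 0 0;0.1 0 0 0 0 0;0.1 0 0 0 0 0'
```

```text
clock: 12.8
eef_pos: [499.2, 199.8, 295.9]
tcp_rot: [0.087, 1.569, -0.087]
force: [-5.5, -1.9, 11.7]
opening: 29.2
clock: 13.18
eef_pos: [499.2, 199.7, 295.9]
tcp_rot: [0.088, 1.569, -0.087]
force: [-12.8, -5.4, 31.8]
opening: 29.2
```

Contact is at TCP z 296, exactly the expected ledge height. Ease off, open, retreat.

```bash
python3 -m creep '-0.1 0 0 0 0 0;-0.15 0 0 0 0 0;-0.15 0 0 0 0 0'
python3 -m creep '0 0 0 0 0 0;0 0 0 0 0 0;0 0 0 0 0 0;0 0 0 0 0 0;0 0 0 0 0 0;0 0 0 0 0 0' 8.5
python3 -m creep '-0.5 0 0 0 0 0;-2 0 0 0 0 0;-5 0 0 0 0 0;-9 0 0 0 0 0;-12 0 0 0 0 0;-12 0 0 0 0 0;-12 22 0 0 0 0;-12 22 0 0 0 0;-12 22 0 0 0 0;-12 22 0 0 0 0;-12 33 0 0 0 0;-12 33 0 0 0 0;-12 33 0 0 0 0'
python3 - <<'E'
from h import *
rows(); out=[]; M={}
for c in("top","side"):
    im=snapshot(c); r=masks_of(c,"empty_bin"); print(c,[(x["score"],np.round(x["extent"])) for x in r]); 
    print([(x["score"],np.round(x["extent"])) for x in recognise(c,"full_bin")],[(x["score"],np.round(x["extent"])) for x in recognise(c,"small_bin")])
    if r: M[c]=r[0]["region"].astype(float)
    for b in BIG[:2]:
        for p in proj(c,place(b,(499.2,199.8,-.111+np.pi),76)): cv2.circle(im,tuple(int(x) for x in np.round(p)),1,(255,0,0),-1)
    for p in proj(c,place(BIG[1],(499.1,200.1,-.111))): cv2.circle(im,tuple(int(x) for x in np.round(p)),1,(0,255,0),-1)
    out.append(cv2.resize(im[130:400,90:290],None,fx=2,fy=2))
cv2.imwrite("pics/f.png",np.hstack(out)[...,::-1])
for c in M: print(c,fit({c:M[c]},BIG[:2],(499,200,3.03),76))
E
```

```text
clock: 13.55
eef_pos: [499.2, 199.8, 295.9]
tcp_rot: [0.087, 1.569, -0.087]
force: [-3.3, -1.2, 7.5]
opening: 29.3
clock: 14.3
eef_pos: [499.2, 199.8, 295.7]
tcp_rot: [0.087, 1.569, -0.087]
force: [-0.6, -0.4, -0.6]
opening: 85.0
clock: 15.92
eef_pos: [534.1, 531.6, 413.9]
tcp_rot: [0.083, 1.571, -0.084]
force: [-0.2, -0.3, -0.2]
opening: 84.6
t 15.93 p [534.1 531.6 413.9] a 1.4643 xax [-0.002 -0.    -1.   ] q [-0.96  0.55  0.14  1.39 -0.08  1.2   0.66] F [-0.2 -0.3 -0.2] op 84.6
top [(0.62, array([107., 208., 249., 358.])), (0.44, array([234., 227., 254., 351.]))]
[(0.82, array([232., 228., 256., 352.])), (0.37, array([270.,  84., 339., 179.]))] [(0.55, array([269.,  87., 340., 178.]))]
side [(0.83, array([146., 133., 285., 230.]))]
[(0.76, array([152., 194., 288., 264.]))] [(0.94, array([341., 177., 430., 251.]))]
top (array([498.06917345, 200.0661067 ,   3.03697791]), np.float64(0.016671790770702022))
side (array([497.57073748, 194.61329685,   3.0223212 ]), np.float64(0.07501120465271893))
```

View pics/f.png

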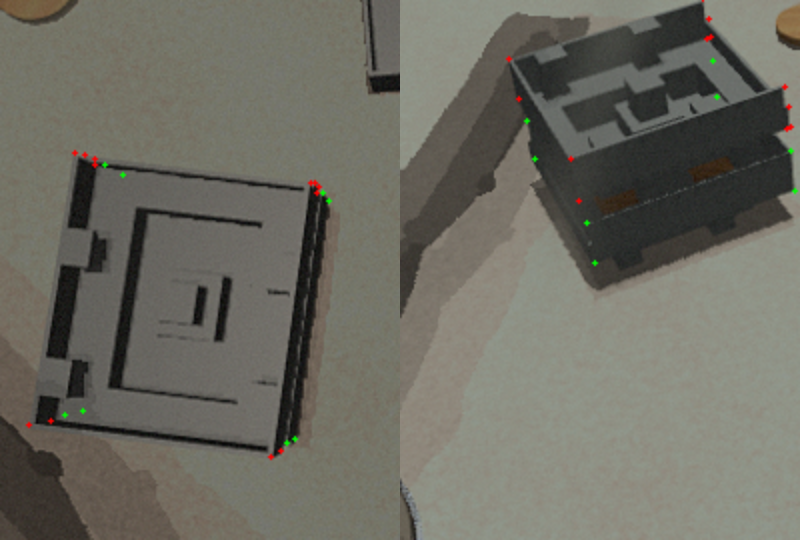

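The final pictures show the empty bin square and level on the full bin. Its ledges are now toward the near edge and its low front is at the far end. The full bin's corners are still on their first fit, and the small bin is unmoved.

```bash
python3 -c "
from cell import *
print(hand_in())"
```

```text
the job is handed in; nothing more can be done
None
```

I gripped the empty bin by its mid post, turned it half a turn and set it on the full bin. I then let go and backed the arm away. The job was handed in at about 16 s of the 38 s allowed.

**Seating:** contact came at TCP height 296 mm, which is the 76 mm stacking height, so the bin is on the ledges and has not nested. The highest force I read while setting it down was about 32 N along z (35 N in all).

**Alignment:** the top camera puts the empty bin at (498, 200) mm, within about 1 mm of the full bin's (499, 200). The two yaws differ by half a turn to within about 0.01 rad. The final picture shows it level, with its low front at the far end.

**Bystanders:** the full bin's predicted corners still lie on the bin in the picture. The detected outline of the small bin is within about 1 px of where it started in both views.

**One check disagreed:** the side-camera mask fit put the empty bin about 5 mm off in y. That fit was poor (error 0.075, against 0.017 from the top), and the fit model left out the bin's tub. I trusted the top view and the side picture, where the predicted corners lie on the bin to within a few pixels.

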